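# Free the jammed hallway tray and push it home

### The job

The glass paperweight left standing in the pull-out tray is too tall for the tray to shut. Lift it out and set it down upright, not dropped, wholly on the round cork coaster; then push the tray gently fully home under its hood, without ramming it, with the keys still in it. Leave everything else on the table as it is.

Things in the scene. Friction and masses are not known exactly. Their poses are not given: they have to be found in the camera images.
- unit: Housing of the light grey plastic pull-out tray unit, fixed to the table, 220 deep (x) x 300 wide (y) x 63 high. Origin: centre of its underside; its open front faces its own -x. Its flat top is a hood 8 thick (underside 55 above the table) whose front edge lies at x = -110 mm; side walls 6 thick.
- tray (a joint): How far the tray is pulled out along the unit's -x, in m: 0 = fully home at a rigid stop, 0.15 = end of travel. Slides stiffly (about 4 N), stays where left. When home its front face lies 10 mm BEHIND the hood's front edge, so upright fingers meet the hood first: lean them forward 30 to 40 degrees, tips below the hood. Over 35 N on unit or tray is ramming.
- tray_front (a point): Centre of the outer face of the tray's plain upright front panel (284 wide, 5 thick, from 8 to 46 above the table; this point is 27 above the table). Its x axis points into the unit; it moves with the tray. No handle.
- tray_floor (a point): Centre of the tray's inner floor, 10 mm above the table. The tray is open on top, inside 190 (x) x 266 (y), walls 5 thick with rims 44 above the table (front panel 46). Moves with the tray.
- paperweight: Solid green glass paperweight, a domed cylinder 50 in diameter and 55 high (straight sides to 42), about 0.25 kg. Origin: centre of its underside, z up. It stands in the tray in front of the hood, too tall to pass under it.
- keys: Two aluminium door keys on a ring, one rigid flat piece about 56 x 45 x 5, lying in the tray beside the paperweight. Origin: centre of the underside.
- coaster: Round flat cork coaster, 110 in diameter, 5 thick, fixed to the table. Origin: centre of the underside; its top is 5 mm above the table. On one side of the tray unit, left or right.
- plate: White porcelain evil-eye plate, 110 in diameter, 12 high, with concentric eye rings, loose, across the tray unit from the coaster. Origin: centre of the underside. Leave alone.
- comb: Black plastic comb 170 x 35 x 5 lying flat on the table. Origin: near the centre of the underside. Leave alone.
- cologne: Glass cologne bottle, 52 in diameter, 150 high. Origin: centre of the underside. Leave alone.
- glasses_case: Black spectacle case 60 x 150 x 30 lying on top of the unit's hood near its middle. Origin: centre of the underside. Leave alone.
Things that resemble listed ones, but are neither listed nor needed, are in the scene too. Of the things shaped like the coaster, the cork one is meant.

How it is judged:
On the way, in this order (a step that is already met when the one before it is completed fails the run):
1. the paperweight stands upright and let go on the coaster (horizontal distance between paperweight and coaster below 0.03 m and height (world z) of paperweight between 0.002 and 0.009 m and angle between paperweight's own z axis and vertical below 0.1 rad and linear speed of paperweight below 0.02 m/s and contact force between the fingers and paperweight below 0.05 N), for 0.2 s.
2. the tray is fully home (value of joint tray below 0.003 m), for 0.2 s.
At the end, for the whole second after the job is handed in: The paperweight stands upright (within 0.1 rad), released and at rest, wholly on the coaster (its centre within 30 mm of the coaster's centre); the tray is at rest less than 3 mm from fully home; the keys lie inside the tray (all of step 1 and value of joint tray below 0.003 m and x of keys in the frame of tray_floor between -0.1 and 0.1 m and y of keys in the frame of tray_floor between -0.136 and 0.136 m and z of keys in the frame of tray_floor between -0.004 and 0.03 m and velocity of joint tray between -0.01 and 0.01 m/s); the robot touches nothing.
It fails at once if the tray unit is rammed (more than 35 N from the robot) (contact force between any of the fingers, the arm and unit above 35 N).
It fails at once if the paperweight is dropped: let go more than 25 mm above the coaster or table (height (world z) of paperweight above 0.03 m and contact force between the fingers and paperweight below 0.05 N).
It fails at once if a bystander is displaced by more than 20 mm (distance of any of plate, comb, cologne, glasses_case from where it was at the start of the episode above 0.02 m).
It also fails if it takes over 64 s, if anything falls off the work surface, if the arm or the gripper's body presses on something with over 40 N, if the wrist force passes 120 N, or if a joint passes its speed limit or range.

### The arm

A 6-joint arm with a two-finger parallel gripper is mounted at the origin on the work surface. World frame = base frame: x ahead of the robot, y to its left, z up, the work surface at z = 0. Lengths are in m, angles in rad, forces in N, time in s.
With the tool pointing down it reaches from about 0.325 to 0.85 m from the base axis. Payload 4.4 kg.
Tool frame: the origin (TCP) lies midway between the tips of the shut fingers; the grasp point (between the pads) lies 19 mm behind it; z points along the fingers, y is the line along which they close (so a half turn about z gives the same grasp; the last joint's range is limited). The gripper opens to 94 mm and grips with 3 to 60 N. Pads are 16 mm wide; open, the fingers measure 119 mm over their backs; the gripper's body (75 mm by 177 mm) begins 78 mm behind the grasp point.
Start: joints at [-1.417, 0.207, 1.542, -0, 1.393, -0.15], TCP at [0.173, -0.549, 0.205] pointing down, gripper open.
Joint ranges: [-2.73, 2.73], [-0.86, 2.22], [0.23, 2.46], [-1.11, 4.25], [0.08, 2.63], [-2.82, 2.82]. Speed limits (rad/s): [2.79, 2.79, 3.14, 3.14, 3.14, 3.14].

### API

Orientations are given as a rotation vector (axis times angle).
In Python, from bench import * gives the robot as it stands. Calls block until the motion is done:
- reach(position, orientation): joint-space move of the TCP to a pose.
- movel(position, orientation=None, v=0.15): straight line of the TCP; orientation=None keeps the orientation; v is the mean speed in m/s.
- move_joints(angles): joint-space move.
- ungrasp() and gripper_close(): open the fingers fully, or close them until they stop; the grip force is fixed at half the most.
- pause(seconds).
- ik(position, orientation): joint angles nearest the present ones, or None.
- get_obs(): the state.
- get_image(name): name is "scene" or "top" or "wrist"; returns a dict with "frame" (480x640x3 uint8, red, green, blue), "depth" (480x640 float32, m along the optical axis (not along the pixel's ray), 0 where there is no reading), "intrinsics" (3x3 intrinsics, pixels), "dist" ([k1, k2, p1, p2, k3] as OpenCV has them; the pictures are not rectified), "eye" and "rotation" of the camera in the world; the wrist camera has in their place "T_tool_cam" (4x4, takes a point from camera to tool coordinates, whose origin is the TCP and whose axes are the flange's). Camera axes: x right, y up, looking along -z (the intrinsics and any distortion apply to the point x, -y, -z); pixel columns grow to the right and rows downward; lengths in m; the calibration is good to about 2 mm. A picture is of the moment at which its call begins: read the wrist's pose just before it.
A pose or a line that the arm cannot do raises MotionError and nothing moves.
- hand_in(): hands the job in; it is judged then, once.
Trained networks look in a picture, given as the dict that the camera call returned (one of the last four; its "shot" number tells which), for a name from the list of things; names that differ only in an ending like _2 or _b are one class to them, and where a whole thing is asked for, a point or a joint stands for the part that bears it (a point fixed in the world has none). Each returns a list of dicts, best first, with "confidence" (0 to 1); they miss things now and then, are a little off and sometimes report something else, mostly with a low value. They report only what shows in the picture. A call takes as long as a camera call. They do not tell look-alikes from the thing itself.
- silhouettes(picture, query): "region" (480x640 bool, what is visible of it) and "box" ([left, top, right, bottom] in pixels, round what is visible of it).
- spot_point(picture, query): "at" ([row, column] in pixels: a listed point, or the origin of a listed thing).
The state is a dict: "time_s": time; "qpos": joint angles; "qvel": joint speeds; "joint_torque": joint torques, N m; "tool_pos": TCP position; "eef_rot": TCP orientation; "force": force on the tool from outside, world axes, zero at the start; "moment": the same for the moment, N m; "gripper_width": opening from 0.0 (shut) to 1.0 (fully open); "grasp_force": force on a finger pad.
Only numpy, scipy, OpenCV 4.12 (cv2) and the standard library are available. Lean on these libraries where they do the work, as an engineer would, in place of code of your own. Each camera call takes 0.05 s, during which the arm holds its last target. There are 200 camera calls.

## Working session

There is one attempt and no reset: what is moved stays moved. The work goes in short steps, each a Python script; the robot and the scene stay as the last script left them, time stands still between calls to the robot, and variables do not carry over. Pictures are saved under pics/ and viewed, at most 10 in all, crops included, and the job is handed in when it is done.

```bash
mkdir -p pics; ls; cat > h.py <<'E'
from bench import *
import numpy as np, cv2
from scipy.spatial.transform import Rotation as R
def cam(p, obs=None):
    if 'eye' in p: return np.array(p['eye']), np.array(p['rotation'])
    T=np.eye(4); T[:3,:3]=R.from_rotvec(obs['eef_rot']).as_matrix(); T[:3,3]=obs['tool_pos']
    T=T@np.array(p['T_tool_cam']); return T[:3,3],T[:3,:3]
def rays(p,uv,obs=None):
    e,M=cam(p,obs); uv=np.asarray(uv,float).reshape(-1,1,2)
    n=cv2.undistortPoints(uv,np.array(p['intrinsics']),np.array(p['dist'])).reshape(-1,2)
    return e,np.c_[n[:,0],-n[:,1],-np.ones(len(n))]@M.T
def on_z(p,uv,z,obs=None):
    e,d=rays(p,uv,obs); return e+d*((z-e[2])/d[:,2])[:,None]
def pts(p,mask,obs=None):
    v,u=np.nonzero(mask&(p['depth']>0)); e,d=rays(p,np.c_[u,v],obs); return e+d*p['depth'][v,u][:,None]
def save(p,n,crop=None,s=1):
    f=p['frame'][...,::-1]
    if crop: l,t,r,b=crop; f=f[t:b,l:r]
    cv2.imwrite('pics/'+n+'.png',cv2.resize(f,None,fx=s,fy=s))
E
python3 - <<'E'
from h import *
print(get_obs())
for c in ['scene','top']:
    p=get_image(c); save(p,c); print(c,np.round(p['eye'],3))
    for q in ['unit','tray_front','tray_floor','paperweight','keys','coaster','plate','comb','cologne','glasses_case']:
        for r in silhouettes(p,q)[:3]:
            P=pts(p,r['region']); 
            print(q,round(r['confidence'],2),r['box'],r['region'].sum(),'med',np.round(np.median(P,0),3) if len(P) else 0,np.round(np.percentile(P,[2,98],axis=0),3).tolist() if len(P) else 0)
        for r in spot_point(p,q)[:2]: print('   pt',round(r['confidence'],2),np.round(r['at']))
print(get_obs()['time_s'])
E
```

```text
pics
{'time_s': 0.0, 'qpos': array([-1.41649623e+00,  2.07440575e-01,  1.54293594e+00, -2.94060543e-06,
        1.39346493e+00, -1.50473506e-01]), 'qvel': array([ 1.55423141e-03, -2.31645675e-05,  2.12595307e-04,  1.60239146e-03,
        1.14269279e-04, -6.64960863e-04]), 'joint_torque': array([ 8.04921583e-04, -3.70876980e+01, -2.81418622e+01,  6.97070500e-02,
        3.60067980e-02, -1.79719982e-04]), 'tool_pos': array([ 0.17242379, -0.54770683,  0.20428766]), 'eef_rot': array([-3.10296372e+00, -4.76546010e-01,  1.12961584e-05]), 'force': array([-0.08128355, -0.24078104,  0.5415208 ]), 'moment': array([ 0.00980089, -0.0302903 , -0.02821299]), 'grasp_force': 0.0, 'gripper_width': 1.0011839230242165}
scene [ 1.474 -0.183  0.744]Traceback (most recent call last):
  File "<stdin>", line 7, in <module>
  File "h.py", line 15, in pts
    v,u=np.nonzero(mask&(p['depth']>0)); e,d=rays(p,np.c_[u,v],obs); return e+d*p['depth'][v,u][:,None]
                                                                            ~^~~~~~~~~~~~~~~~~~~~~~~~~~
ValueError: operands could not be broadcast together with shapes (3,) (14338,14338)
```

```bash
python3 - <<'E'
s=open('h.py').read()
s=s.replace("return np.array(p['eye']), np.array(p['rotation'])","return np.array(p['eye']), R.from_rotvec(p['rotation']).as_matrix()")
open('h.py','w').write(s)
E
python3 - <<'E'
from h import *
for c in ['scene','top']:
    p=get_image(c); save(p,c); print(c,np.round(p['eye'],3),p['rotation'])
    for q in ['unit','tray_front','tray_floor','paperweight','keys','coaster','plate','comb','cologne','glasses_case']:
        for r in silhouettes(p,q)[:3]:
            P=pts(p,r['region']); 
            print(q,round(r['confidence'],2),r['box'],r['region'].sum(),'med',np.round(np.median(P,0),3) if len(P) else 0,np.round(np.percentile(P,[2,98],axis=0),3).tolist() if len(P) else 0)
        for r in spot_point(p,q)[:2]: print('   pt',round(r['confidence'],2),np.round(r['at']))
print(get_obs()['time_s'])
E
```

```text
scene [ 1.474 -0.183  0.744] [0.76420137 0.63406585 1.26809269]
unit 0.9 [255.2, 233.1, 425.9, 369.2] 14834 med [ 0.821 -0.014  0.062] [[0.567, -0.153, 0.002], [0.898, 0.141, 0.066]]
   pt 0.92 [322. 336.]
tray_front 0.91 [256.5, 237.6, 378.2, 272.4] 2333 med [ 0.576 -0.03   0.021] [[0.564, -0.152, 0.009], [0.624, 0.119, 0.048]]
   pt 0.64 [250. 313.]
tray_floor 0.9 [254.4, 233.9, 374.8, 275.6] 2453 med [ 0.576 -0.033  0.021] [[0.562, -0.153, 0.007], [0.632, 0.119, 0.048]]
paperweight 0.53 [331.5, 244.5, 351.3, 262.2] 302 med [0.641 0.032 0.06 ] [[0.568, 0.011, 0.023], [0.655, 0.059, 0.067]]
paperweight 0.25 [129.6, 244.1, 162.0, 302.0] 1276 med [ 0.654 -0.403  0.075] [[0.563, -0.433, 0.001], [0.663, -0.383, 0.151]]
   pt 0.64 [269. 343.]
keys 0.67 [255.8, 233.0, 374.7, 276.4] 2448 med [ 0.576 -0.03   0.021] [[0.563, -0.152, 0.008], [0.632, 0.119, 0.049]]
   pt 0.37 [276. 294.]
coaster 0.92 [185.7, 285.8, 237.3, 325.0] 1388 med [ 0.692 -0.267  0.005] [[0.64, -0.315, 0.002], [0.741, -0.217, 0.008]]
coaster 0.83 [176.4, 246.0, 215.3, 278.8] 979 med [ 0.543 -0.302  0.006] [[0.491, -0.35
[... 2078 characters left out ...]
06. 444.]
plate 0.55 [144.8, 260.3, 195.8, 307.3] 2058 med [0.476 0.292 0.007] [[0.43, 0.244, 0.002], [0.524, 0.34, 0.014]]
plate 0.22 [250.5, 97.4, 393.7, 252.7] 18691 med [ 0.711 -0.008  0.061] [[0.568, -0.15, 0.007], [0.886, 0.136, 0.067]]
   pt 0.76 [286. 172.]
comb 0.88 [140.6, 161.5, 165.4, 239.0] 917 med [0.659 0.361 0.004] [[0.577, 0.346, -0.003], [0.735, 0.381, 0.009]]
   pt 0.87 [199. 152.]
cologne 0.68 [494.7, 215.0, 537.1, 246.1] 952 med [ 0.626 -0.397  0.097] [[0.609, -0.423, 0.01], [0.652, -0.382, 0.151]]
   pt 0.6 [234. 509.]
glasses_case 0.61 [298.8, 129.5, 371.1, 160.3] 2120 med [ 0.776 -0.023  0.092] [[0.751, -0.094, 0.076], [0.808, 0.048, 0.097]]
   pt 0.82 [145. 332.]
2.2
```

View pics/scene.png

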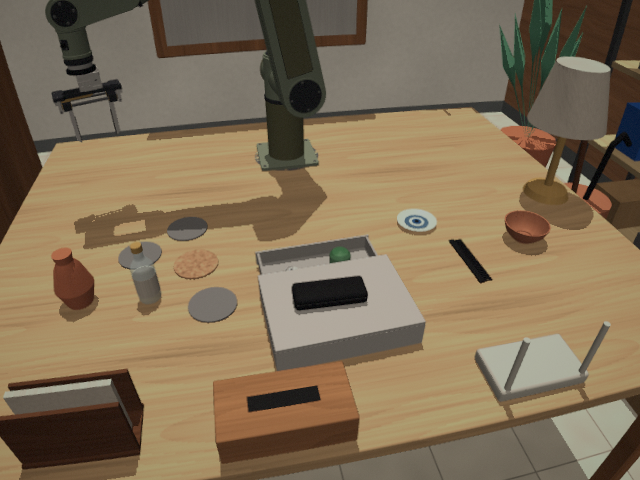

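View pics/top.png

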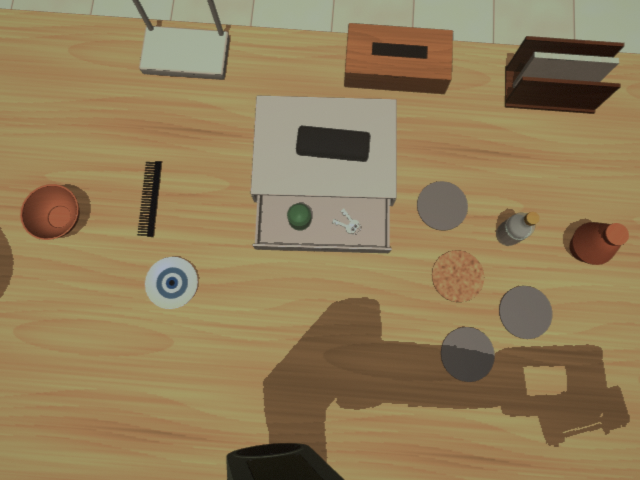

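Look-alikes of the coaster in the top picture are grey discs at (442,205), (525,312) and (467,354), plus a speckled cork disc at (458,276), which I choose by its material. The paperweight is the green dome at (300,216) and the keys are at (348,222). Next I'll check the cork disc in a crop and fit the geometry.

```bash
cat > m.py <<'E'
from h import *
T=get_image('top'); S=get_image('scene')
a=cv2.resize(T['frame'][240:400,410:560],None,fx=2.5,fy=2.5); b=cv2.resize(T['frame'][180:260,240:400],None,fx=2.5,fy=2.5)
c=np.zeros((400,800,3),np.uint8); c[:a.shape[0],:a.shape[1]]=a; c[:b.shape[0],380:380+b.shape[1]]=b; cv2.imwrite('pics/crop1.png',c[...,::-1])
def near(p,q,z,uv):
    rs=[r for r in silhouettes(p,q) if r['box'][0]<uv[0]<r['box'][2] and r['box'][1]<uv[1]<r['box'][3]]
    return rs[0] if rs else None
for n,p,uv in [('top',T,(458,276)),('scene',S,(196,263))]:
    r=near(p,'coaster',0.005,uv)
    if r is None: print(n,'no cork'); continue
    cs=max(cv2.findContours(r['region'].astype(np.uint8),0,1)[0],key=len)[:,0,:]
    P=on_z(p,cs,0.005); c,rad=cv2.minEnclosingCircle(P[:,:2].astype(np.float32)); print(n,'cork',c,rad,P[:,:2].mean(0), 'z',np.median(pts(p,r['region'])[:,2]))
    f=p['frame'][r['region']]; print('colour',f.mean(0))
for n,p,uv in [('top',T,(300,216)),('scene',S,(342,252))]:
    r=near(p,'paperweight',0,uv)
    if r is None: continue
    P=pts(p,r['region']); k=(P[:,2]>0.03); print(n,'pw',np.percentile(P[k],[1,50,99],axis=0).round(4).tolist())
    for z in (.065,.052,.03):
        cs=max(cv2.findContours(r['region'].astype(np.uint8),0,1)[0],key=len)[:,0,:]; c,rad=cv2.minEnclosingCircle(on_z(p,cs,z)[:,:2].astype(np.float32)); print('  z',z,np.round(c,4),round(rad,4))
for n,p in [('top',T),('scene',S)]:
    P=pts(p,np.ones((480,640),bool)); P=P[(P[:,0]>.53)&(P[:,0]<.95)&(abs(P[:,1])<.2)]
    k=P[abs(P[:,2]-.063)<.004]; k=k[(k[:,0]>.67)]; print(n,'hood',cv2.minAreaRect(k[:,:2].astype(np.float32)),k[:,2].mean())
    # hood front edge line
    bins=np.arange(-.14,.12,.02); e=[(b+.01,np.percentile(k[(k[:,1]>b)&(k[:,1]<b+.02),0],1)) for b in bins]; e=np.array(e); print('front edge fit',np.polyfit(e[:,0],e[:,1],1))
    f=P[(abs(P[:,2]-.045)<.003)&(P[:,0]<.6)]; print('front rim',len(f),np.polyfit(f[:,1],f[:,0],1),np.percentile(f,[1,99],axis=0))
    f=P[(P[:,2]>.015)&(P[:,2]<.04)&(P[:,0]<.585)]; print('front face',len(f),np.percentile(f,[1,50,99],axis=0))
E
python3 m.py
```

```text
top cork (0.537841796875, -0.30383384227752686) 0.05652402341365814 [ 0.5364696  -0.30371549] z 0.004642050172159573
colour [157.70291174 117.34121929  79.23521383]
scene cork (0.5393760800361633, -0.30364036560058594) 0.05942573398351669 [ 0.54030958 -0.30291617] z 0.0056416236482957904
colour [166.06921676 127.34335155  91.13023679]
top pw [[0.6077, 0.0126, 0.0316], [0.6269, 0.0348, 0.0606], [0.6536, 0.0576, 0.0682]]
  z 0.065 [0.6246 0.0323] 0.029
  z 0.052 [0.6278 0.0332] 0.0294
  z 0.03 [0.6333 0.0347] 0.03
scene pw [[0.6158, 0.0111, 0.0383], [0.6418, 0.0312, 0.0605], [0.656, 0.0561, 0.0673]]
  z 0.065 [0.6467 0.0245] 0.0331
  z 0.052 [0.6309 0.0285] 0.0337
  z 0.03 [0.6041 0.0352] 0.0348
top hood ((0.8105968236923218, -0.02804945409297943), (0.27726247906684875, 0.34804674983024597), 2.311735153198242) 0.06293148833453362
front edge fit [-0.03396441  0.67376967]
front rim 378 [-0.03620667  0.57133049] [[ 0.56105686 -0.15382904  0.04228869]
 [ 0.59675999  0.12229469  0.04790013]]
front face 299 [[ 0.56062917 -0.15421474  0.01512609]
 [ 0.56778646 -0.01261331  0.02650095]
 [ 0.58168571  0.12101963  0.03976297]]
scene hood ((0.7826621532440186, -0.005580037832260132), (0.22436921298503876, 0.3017653822898865), 2.788968801498413) 0.06352305378161739
front edge fit [-0.03658255  0.67515914]
front rim 309 [-0.03159422  0.57209675] [[ 0.56183686 -0.15404561  0.04205566]
 [ 0.59652584  0.12261424  0.0478076 ]]
front face 836 [[ 0.56265463 -0.15633158  0.01516059]
 [ 0.57195257 -0.0277137   0.02838335]
 [ 0.58092448  0.11754157  0.03975466]]
```

View pics/crop1.png

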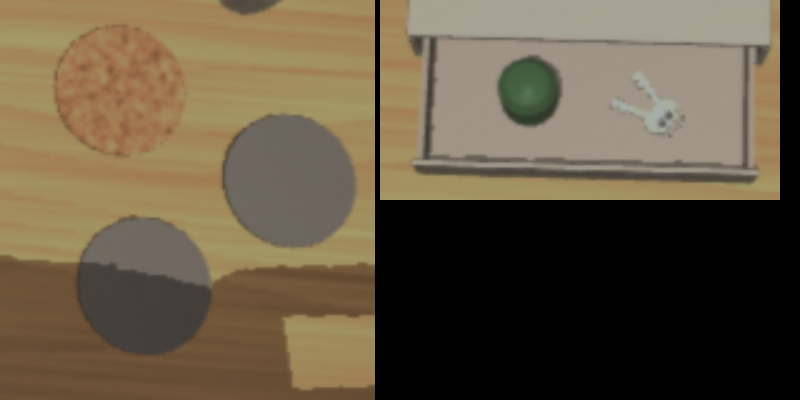

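```bash
cat >> h.py <<'E'
YAW=0.035
def down(yaw,flip=False):
    return (R.from_euler('z',yaw)*R.from_matrix([[1,0,0],[0,-1,0],[0,0,-1]])*R.from_euler('z',np.pi if flip else 0)).as_rotvec()
E
cat > w.py <<'E'
from h import *
for f in (0,1):
    print(f,[None if q is None else np.round(q,2) for q in (ik(p,down(YAW,f)) for p in ([.63,.034,.2],[.63,.034,.018],[.5385,-.3035,.2],[.5385,-.3035,.014]))])
reach([.60,.034,.26],down(YAW))
for i,pos in enumerate(([.60,.034,.26],[.63,.034,.22])):
    if i: movel(pos,v=.15)
    pause(.3); o=get_obs(); p=get_image('wrist'); save(p,'wrist%d'%i)
    print(o['time_s'],o['tool_pos'],'cam',cam(p,o)[0])
    for r in silhouettes(p,'paperweight')[:2]:
        P=pts(p,r['region'],o); print(r['confidence'],r['box'],np.percentile(P,[1,50,99],axis=0).round(4).tolist() if len(P) else 0)
        cs=max(cv2.findContours(r['region'].astype(np.uint8),0,1)[0],key=len)[:,0,:]
        for z in (.065,.052,.03):
            c,rad=cv2.minEnclosingCircle(on_z(p,cs,z,o)[:,:2].astype(np.float32)); print('  z',z,np.round(c,4),round(rad,4))
        t=P[P[:,2]>.045]; A=np.c_[2*t,np.ones(len(t))]; s=np.linalg.lstsq(A,(t**2).sum(1),rcond=None)[0]; print('sphere',s[:3].round(4))
    for r in silhouettes(p,'keys')[:1]: print('keys',np.median(pts(p,r['region'],o),0))
E
python3 w.py
```

```text
0 [array([-0.08,  0.33,  1.4 ,  0.  ,  1.41,  1.45]), array([-0.08,  0.52,  1.53,  0.  ,  1.08,  1.45]), array([-0.65,  0.3 ,  1.44,  0.  ,  1.4 ,  0.88]), array([-0.65,  0.51,  1.57,  0.  ,  1.06,  0.88])]
1 [array([-0.08,  0.33,  1.4 ,  0.  ,  1.41, -1.69]), array([-0.08,  0.52,  1.53,  0.  ,  1.08, -1.69]), array([-0.65,  0.3 ,  1.44,  0.  ,  1.4 , -2.26]), array([-0.65,  0.51,  1.57,  0.  ,  1.06, -2.26])]
5.3667 [0.60001899 0.03357002 0.25997942] cam [0.68096681 0.03769881 0.43979595]
0.93 [296.3, 162.5, 339.7, 206.5] [[0.6116, 0.0155, 0.0294], [0.6358, 0.0381, 0.0619], [0.6569, 0.0611, 0.0666]]
  z 0.065 [0.6358 0.0383] 0.0243
  z 0.052 [0.6343 0.0383] 0.0251
  z 0.03 [0.6316 0.0384] 0.0266
sphere [0.6335 0.0383 0.0387]
keys [ 0.63035578 -0.06859944  0.01464051]
6.3 [0.63024434 0.03398989 0.2211678 ] cam [0.71086681 0.03819359 0.40113001]
0.65 [292.8, 191.3, 341.3, 243.2] [[0.6121, 0.0157, 0.0198], [0.6386, 0.038, 0.0616], [0.6582, 0.0606, 0.0663]]
  z 0.065 [0.6387 0.0368] 0.0261
  z 0.052 [0.6359 0.0367] 0.0271
  z 0.03 [0.6312 0.0367] 0.0288
sphere [0.6335 0.0382 0.0391]
keys [ 0.63106878 -0.06763229  0.01430458]
```

View pics/wrist1.png

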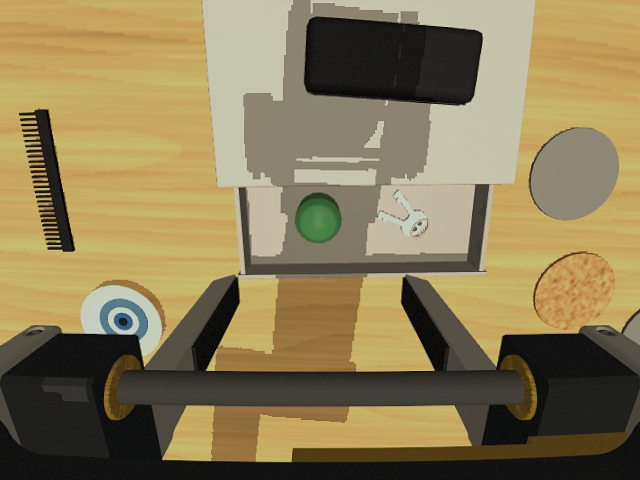

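The wrist view shows the paperweight at (318,217), about (0.634, 0.037) in the world with its top at 0.066, well clear of the keys at (405,215). Grasping now.

```bash
cat > g.py <<'E'
from h import *
d=down(YAW)
movel([.634,.0375,.09],d,v=.2)
movel([.634,.0375,.018],d,v=.08); pause(.2); print(get_obs()['tool_pos'],get_obs()['force'])
gripper_close(); o=get_obs(); print('closed',o['gripper_width'],o['grasp_force'],o['tool_pos'])
movel([.634,.0375,.16],d,v=.12); pause(.1); o=get_obs(); print('lift',o['gripper_width'],o['grasp_force'],o['tool_pos'],o['force'],o['time_s'])
p=get_image('wrist'); save(p,'held')
for r in silhouettes(p,'paperweight')[:1]:
    P=pts(p,r['region'],o); print(r['confidence'],np.percentile(P,[1,50,99],axis=0).round(4).tolist())
E
python3 g.py
```

```text
[0.63462096 0.03744976 0.01877967] [ 1.21730029 -0.01629936 -0.82327202]
closed 0.5222505492338403 29.998720306903124 [0.63393817 0.03733674 0.01794936]
lift 0.5202596100032307 29.99222757294774 [0.63318415 0.03756234 0.15864038] [-0.31302878 -1.01039895 -2.11850205] 10.6917
0.77 [[0.6146, 0.0166, 0.1538], [0.6431, 0.0393, 0.2015], [0.6574, 0.0619, 0.207]]
```

View pics/held.png

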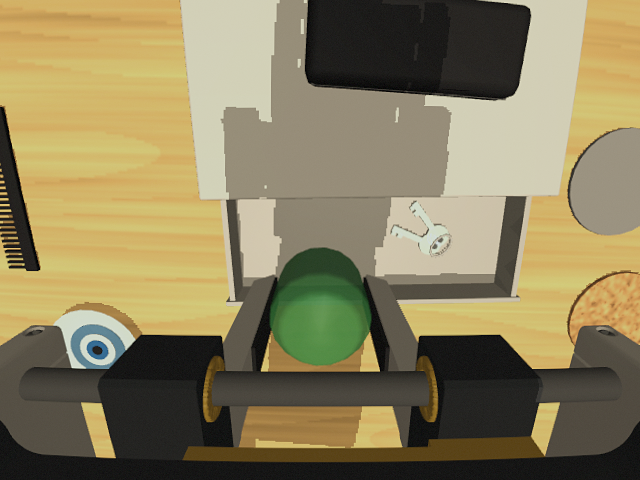

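The paperweight is held upright, seen at (320,305). Next I carry it over, recheck the cork disc from the wrist, and lower it until it touches.

```bash
cat > p.py <<'E'
from h import *
d=down(YAW); C=np.array([.5385,-.3035])
movel([.50,-.29,.16],d,v=.2); pause(.2)
o=get_obs(); p=get_image('wrist')
best=None
for r in silhouettes(p,'coaster'):
    cs=max(cv2.findContours(r['region'].astype(np.uint8),0,1)[0],key=len)[:,0,:]
    c,rad=cv2.minEnclosingCircle(on_z(p,cs,.005,o)[:,:2].astype(np.float32)); print(np.round(c,4),round(rad,4),p['frame'][r['region']].mean(0).round())
movel([*C,.06],d,v=.15); movel([*C,.022],d,v=.06); pause(.3)
f0=get_obs()['force'][2]; z=.022
while z>.0085:
    z-=.001; movel([*C,z],d,v=.02); o=get_obs(); df=o['force'][2]-f0
    print(round(z,4),round(o['tool_pos'][2],4),round(df,2))
    if df>2.5: break
E
python3 p.py
```

```text
[ 0.5393 -0.3027] 0.0555 [180. 135.  77.]
[ 0.6888 -0.2659] 0.0555 [126. 119. 105.]
[ 0.4746 -0.445 ] 0.0554 [162. 153. 135.]
0.021 0.0209 -0.25
0.02 0.0199 -0.1
0.019 0.0189 0.88
0.018 0.0179 -0.89
0.017 0.0169 0.22
0.016 0.0159 -0.1
0.015 0.0149 0.49
0.014 0.0139 0.24
0.013 0.013 -0.4
0.012 0.013 7.19
```

```bash
cat > r.py <<'E'
from h import *
d=down(YAW); C=np.array([.5385,-.3035])
ungrasp(); pause(.2); print(get_obs()['grasp_force'],get_obs()['time_s'])
movel([*C,.09],d,v=.1); movel([.50,-.29,.18],d,v=.2); pause(.2)
o=get_obs(); p=get_image('wrist'); save(p,'placed')
for q in ('coaster','paperweight'):
  for r in silhouettes(p,q)[:1]:
    P=pts(p,r['region'],o); print(q,r['confidence'],np.percentile(P,[1,50,99],axis=0).round(4).tolist())
T=(R.from_euler('z',YAW)*R.from_euler('y',-np.radians(35))*R.from_matrix([[1,0,0],[0,-1,0],[0,0,-1]]))
for x in (.51,.55,.6,.65,.68):
    for f in (0,1):
        t=(T*R.from_euler('z',np.pi*f)).as_rotvec(); q=ik([x,-.015,.018],t); print(x,f,None if q is None else q.round(2))
q=ik([.51,-.015,.14],T.as_rotvec()); print(q); print(o['qpos'].round(2),o['time_s'])
E
python3 r.py
```

```text
0.0 18.5
coaster 0.83 [[0.4877, -0.3543, 0.0035], [0.5481, -0.3028, 0.0055], [0.5905, -0.252, 0.0077]]
paperweight 0.96 [[0.516, -0.3244, 0.0061], [0.5406, -0.3006, 0.0569], [0.5616, -0.278, 0.0614]]
0.51 0 [-0.35  0.1   2.32  0.99  0.26  0.28]
0.51 1 None
0.55 0 [-0.31  0.17  2.23  0.91  0.25  0.4 ]
0.55 1 [-0.31  0.17  2.23  0.91  0.25 -2.74]
0.6 0 [-0.27  0.26  2.12  0.77  0.25  0.56]
0.6 1 [-0.27  0.26  2.12  0.77  0.25 -2.58]
0.65 0 [-0.24  0.34  2.    0.64  0.26  0.72]
0.65 1 [-0.24  0.34  2.    0.64  0.26 -2.42]
0.68 0 [-0.22  0.39  1.92  0.57  0.28  0.81]
0.68 1 [-0.22  0.39  1.92  0.57  0.28 -2.33]
[-0.34685448 -0.22915767  2.25915495  0.40514366  0.57314412  0.90714945]
[-0.68  0.24  1.56  0.    1.34  0.86] 20.275
```

View pics/placed.png

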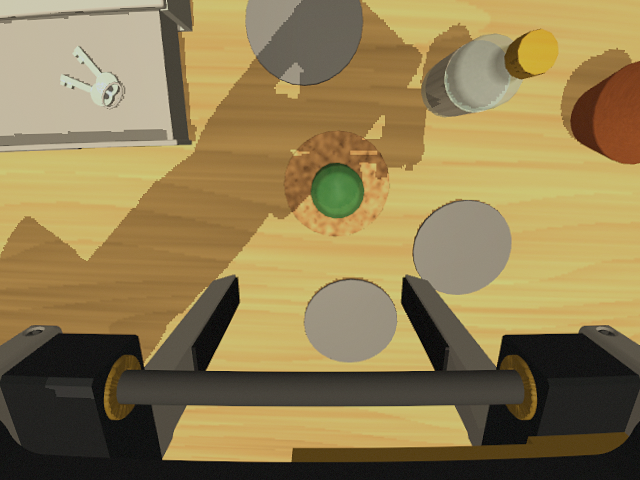

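The paperweight stands centred on the cork disc at (337,190). The keys at (100,85) lie in the tray. Next is the push.

```bash
cat > push.py <<'E'
from h import *
T=(R.from_euler('z',YAW)*R.from_euler('y',-np.radians(35))*R.from_matrix([[1,0,0],[0,-1,0],[0,0,-1]])).as_rotvec()
u=np.array([np.cos(YAW),np.sin(YAW)]); C=np.array([.782,-.0056]); H=C-.1*u   # H: face centre when home
P=lambda s,z=.018: [*(H-s*u),z]   # s: TCP distance before home face
gripper_close()
reach(P(.16,.14),T); movel(P(.155),T,v=.12); pause(.3)
fx=lambda: get_obs()['force'][:2]@u
f0=fx(); print('start',get_obs()['tool_pos'],f0)
for s in np.arange(.145,.019,-.01):
    movel(P(s),T,v=.05); f=fx()-f0; print(round(s,3),round(f,2))
    if f<-15: break
print(get_obs()['time_s'])
E
python3 push.py
```

```text
start [ 0.52750793 -0.01463499  0.01853289] 0.2718382658517
0.145 -0.44
0.135 -0.37
0.125 -0.31
0.115 -1.63
0.105 -1.45
0.095 -1.91
0.085 -2.51
0.075 -1.61
0.065 -1.43
0.055 -0.99
0.045 -1.35
0.035 -1.25
0.025 -1.77
28.9333
```

```bash
cat > push2.py <<'E'
exec(open('push.py').read().split('gripper_close()')[0])
fx=lambda: get_obs()['force'][:2]@u
print(fx())
for s in np.arange(.024,-.006,-.001):
    movel(P(s),T,v=.02); f=fx(); print(round(s,3),round(f,2),end='; ')
    if f<-9: break
print(get_obs()['tool_pos'],get_obs()['time_s'])
p=get_image('top'); save(p,'pushed',(220,80,440,280),3)
E
python3 push2.py
```

```text
-1.4974419590037806
0.024 -2.76; 0.023 -3.16; 0.022 -3.18; 0.021 -3.83; 0.02 -3.4; 0.019 -3.82; 0.018 -2.56; 0.017 -3.7; 0.016 -3.73; 0.015 -2.99; 0.014 -3.71; 0.013 -3.47; 0.012 -3.69; 0.011 -3.6; 0.01 -3.56; 0.009 -2.13; 0.008 -3.07; 0.007 -3.54; 0.006 -2.7; 0.005 -7.11; 0.004 -11.96; [ 0.67673585 -0.00902267  0.01759245] 34.1833
```

View pics/pushed.png

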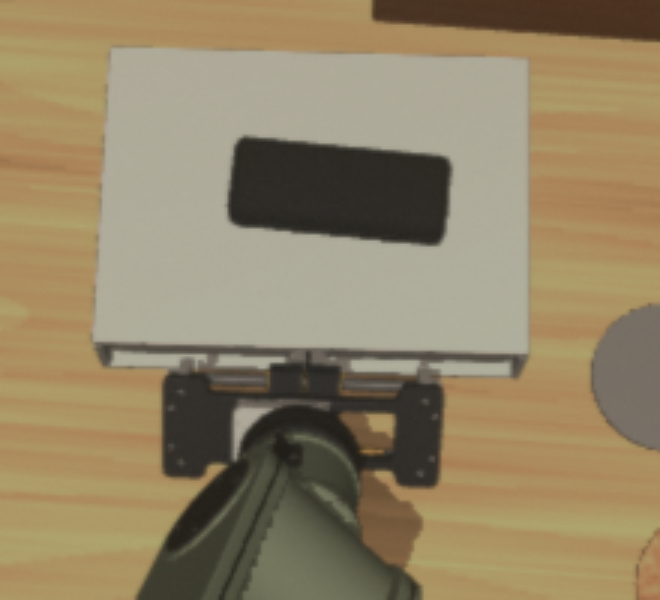

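The picture shows the tray under the hood with its front at about (310,360), and the force rose sharply at the expected place. I'll back off and measure.

```bash
cat > v.py <<'E'
exec(open('push.py').read().split('gripper_close()')[0])
movel(P(.03),T,v=.06); movel(P(.17,.06),T,v=.15); pause(.2)
o=get_obs(); p=get_image('wrist'); save(p,'end')
Q=pts(p,np.ones((480,640),bool),o); 
loc=np.c_[(Q[:,:2]-H)@u,(Q[:,:2]-H)@[-u[1],u[0]],Q[:,2]]
f=loc[(abs(loc[:,1])<.13)&(loc[:,0]>-.03)&(loc[:,0]<.03)]
k=f[(f[:,2]>.015)&(f[:,2]<.04)]; print('face',len(k),np.percentile(k[:,0],[5,25,50,75,95]).round(4))
k=f[(f[:,2]>.057)&(f[:,2]<.061)]; print('hood edge',len(k),np.percentile(k[:,0],[5,25,50,75,95]).round(4))
print(o['time_s'],o['force'])
E
python3 v.py
```

```text
face 6466 [-0.0007  0.0001  0.001   0.002   0.0031]
hood edge 1341 [-0.0106 -0.0096 -0.0087 -0.0079 -0.0069]
36.1417 [-1.20472039 -0.18249235  0.15661989]
```

View pics/end.png

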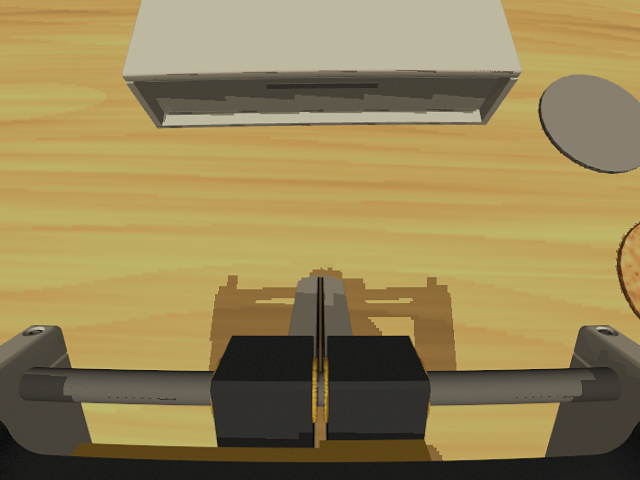

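The front panel at (320,100) sits 9.7 mm behind the hood edge, which matches the 10 mm expected when home. The force also rose against the stop, and the robot is clear of everything.

```bash
python3 -c "
from h import *
p=get_image('top')
for r in silhouettes(p,'paperweight')[:1]: print(np.median(pts(p,r['region']),0))
print(hand_in())"
```

```text
[ 0.53306512 -0.29833159  0.0538466 ]
the job is handed in; nothing more can be done
None
```

I handed the job in at about 36 s of the 64 s: the paperweight stands upright on the cork coaster, a few mm from its centre. The tray is pushed home (front 9.7 mm behind the hood edge, about 12 N read at the stop), and the keys were in it when last seen, just before the push.

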